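# Rehang the display head and centre the test weight

### The job

The repaired bench scale needs its first centre reading. First take the loose display head and hook its two tabs into the two slots of the scale's column, then press it down until it is fully home and locked. After that slide the test weight, without lifting or tipping it, across the pan until it stands wholly inside the ring stamped in the pan's centre, let go, and leave the other things on the bench where they are.

Things in the scene. Friction and masses are not known exactly. Their poses are not given: they have to be found in the camera images.
- scale: Bench scale, fixed. Origin on the bench under the pan's centre; +x from keypad to column, z up. Metal pan 210 (x) by 240 (y), top at z = 50. Keypad in front, x = -98 to -143, 33 high. Column behind the pan: 60 wide, 40 deep, top at z = 230; front sheet 4 thick, hollow behind, front face at x = 112. Head locked: its origin at x = 86 to 88, y = 0, z = 115 here, axes parallel to the scale's.
- slot_upper (a point): Middle of the bottom edge of the column's upper slot, on the front face (scale frame 112, 0, 190). Each slot is 18 wide, reaches 30 up from its bottom edge and lies on the column's centre line. A sprung pad (6 to 11 N) behind this slot rubs on the hook as it goes down behind the sheet: it takes about 5 to 15 N of downward push to bring the head home, and friction then holds it.
- slot_lower (a point): Middle of the bottom edge of the lower slot, 50 below the upper one (scale frame 112, 0, 140).
- ring (a point): Centre of the stamped ring on the pan's top face (scale frame 0, 0, 50). The ring is a dark line of 76 inner diameter.
- head: Loose display head, 0.35 kg, standing upright on the bench left or right of the scale. Grey housing 40 (x) by 120 (y) by 90 high; origin at the centre of its underside, z up; dark display face on its -x side, hook bracket on +x: steel back plate 46 wide, rear face at x = 24, with two hooks, one above the other at y = 0. On top, centred, a grip lug 36 (x) by 16 (y), z = 89 to 121.
- hook_upper (a point): Middle of the underside of the upper hook's neck at the back plate (head frame 24, 0, 75). Each hook is 12 wide: a neck 8 high, ending in a lip (x = 30 to 34) that hangs 14 below the neck. To hook: head parallel to the scale, origin about 18 above its locked height; move in scale +x until the back plate is at the column's face (origin at x = 87), then straight down 18.
- hook_lower (a point): The same point of the lower hook, 50 below (head frame 24, 0, 25).
- lug_top (a point): Centre of the top face of the head's grip lug (head frame z = 121).
- weight: Loose steel test weight, about 0.6 to 0.9 kg, standing on the pan's front part. Squat cylinder 60 diameter, 34 high, with a knob of 36 diameter on a thin neck above, 62 high in all. Origin at the centre of its underside, z up.
- spray_can: Bystander: spray can 58 diameter, 190 high, standing; origin under its centre. It may stand on the left or the right of the scale.
- cleaner: Bystander: bottle 72 diameter, 160 high, standing; origin under its centre.
- small_weight: Bystander: small steel weight 36 diameter, 48 high, on the bench; origin under its centre.
- tape: Bystander: roll of tape 62 diameter, 19 high, lying flat; origin under its centre.
- screwdriver: Bystander: screwdriver 200 long lying along its x axis; origin near its middle.
- pliers: Bystander: pliers about 160 long, 14 high, lying along their x axis; origin below the pivot.
Mind the look-alikes: they are no part of the job. Leave any blue or purple look-alike of the head alone.

How it is judged (in metres and radians):
On the way, in this order (a step that is already met when the one before it is completed fails the run):
1. the display head is hooked in both slots and pressed fully down (z of head in the frame of scale between 0.105 and 0.1195 m and x of head in the frame of scale between 0.078 and 0.096 m and y of head in the frame of scale between -0.008 and 0.008 m and angle between head's own z axis and vertical below 0.09 rad), for 0.2 s.
2. the test weight stands inside the ring (horizontal distance between weight and ring below 0.01 m and angle between weight's own z axis and vertical below 0.05 rad and z of weight in the frame of scale between 0.046 and 0.053 m), for 0.2 s.
At the end, for the whole second after the job is handed in: The head hangs on the column fully down (origin within 4.5 mm of its locked height of 115 mm, within 8 mm sideways, in x between 78 and 96 mm of the scale frame, tilted less than 0.09 rad); the weight stands upright on the pan with its centre within 10 mm of the ring's centre; both at rest (all of step 1 and all of step 2 and linear speed of each of weight, head below 0.02 m/s); the robot touches nothing.
It fails at once if the test weight is lifted more than 8 mm off the pan (z of weight in the frame of scale above 0.058 m).
It fails at once if the test weight is tipped by more than 0.3 rad (angle between weight's own z axis and vertical above 0.3 rad).
It fails at once if a bystander is moved by more than 30 mm (distance of any of spray_can, cleaner, small_weight, tape, screwdriver, pliers from where it was at the start of the episode above 0.03 m).
It also fails if it takes over 64 s, if anything falls off the work surface, if the arm or the gripper's body presses on something with over 40 N, if the wrist force passes 120 N, or if a joint passes its speed limit or range.

### The arm

A 7-joint arm with a two-finger parallel gripper is mounted at the origin on the work surface. World frame = base frame: x ahead of the robot, y to its left, z up, the work surface at z = 0. Lengths are in mm, angles in rad, forces in N, time in s.
With the tool pointing down it reaches from about 425 to 1025 mm from the base axis. Payload 3.6 kg.
Tool frame: the origin (TCP) lies between the finger pads; the fingertips stand robot.tips_ahead ahead of it and the grasp point (between the pads) lies 2 mm behind it (robot.tips_ahead is the distance from the TCP to the fingertips, in mm); z points along the fingers, y is the line along which they close (so a half turn about z gives the same grasp; the last joint's range is limited). The gripper opens to 85 mm and grips with 20 to 120 N. Pads are 22 mm wide; open, the fingers measure 114 mm over their backs; the gripper's body (76 mm by 85 mm) begins 54 mm behind the grasp point. The pads swing forward as they close: fully open they stand 13 mm farther back than shut.
Start: joints at [1.105, 0.591, 0.048, 1.609, -0.033, 0.943, -0.034], TCP at [264.065, -675.203, 248.302] pointing down, gripper open.
Joint ranges: [-2.69, 2.69], [-0.47, 2.24], [-1.27, 1.36], [0.19, 2.51], [-1.53, 4.68], [0.08, 2.07], [-3.09, 3.09]. Speed limits (rad/s): [2.57, 2.57, 3.14, 3.14, 3.14, 3.14, 3.14].

### API

Orientations are given as a 3x3 rotation matrix whose columns are the frame's x, y, z axes.
In Python, from bench import robot, vision gives the robot as it stands.
- The arm moves only by the tool drive_tool, never from a script. Its argument "deltas" is a list of rows, each an object with "delta_rot": the turn, a rotation vector about the world's x, y, z in rad, a list of three; "delta_pos": the shift along the world's x, y, z in m, a list of three; "gripper": the finger opening in m, from 0 to 0.0854. In form: [{"delta_rot": [ax, ay, az], "delta_pos": [dx, dy, dz], "gripper": gripper}, ...]. A call has 1 to 8 rows; each row is the pose to reach, as a shift and turn from the pose commanded when the call began; what a row does not reach only later rows make up. A row lasts 1/8 s, in which the tool goes at most 62.5 mm and 10.7 degrees, less where a joint would pass 70% of its speed; a pose out of reach is approached as far as the arm can. A call with a gripper value outside its range is refused whole. The fingers move at their own pace and stop on an object; "force" is the grip in N (left out, the last holds). Time passes only in rows, so rows that repeat a pose let the fingers close. It gives the time, the measured TCP pose, the force, the opening and the grip force at its end, in the units of the state.
- robot.sense(): the state, without advancing time (a new reading comes with each control period).
- vision.capture(name): name is "scene" or "top"; returns the picture (480x640x3 uint8, red, green, blue); there is no depth.
- vision.camera_model(name): a dict with "mtx" (3x3 intrinsics, pixels), "T" (4x4, takes a point from camera to world coordinates). Camera axes: x right, y down, z forward; pixel columns grow to the right and rows downward; lengths in mm; the calibration is good to about 2 mm. A picture is of the moment at which its call begins. camera_model takes no time and is no camera call.
- robot.finish_job(): hands the job in; it is judged then, once.
The state is a dict: "clock": time; "q": joint angles; "qd": joint speeds; "joint_torque": joint torques, N m; "tool_pos": TCP position; "tcp_rot": TCP orientation; "wrist_force": force on the tool from outside, world axes, zero at the start; "moment": the same for the moment, N m; "finger_gap": finger opening in mm; "grip_force": force on a finger pad.
Only numpy, scipy, OpenCV 4.12 (cv2) and the standard library are available. Lean on these libraries where they do the work, as an engineer would, in place of code of your own. Each camera call takes 0.05 s, during which the arm holds its last target. There are 200 camera calls.

## Working session

There is one attempt and no reset: what is moved stays moved. The work goes in short steps, Python scripts to look and compute and a tool call to move; the robot and the scene stay as the last step left them, time stands still between calls to the robot, and variables do not carry over. Pictures are saved under pics/ and viewed, at most 10 in all, crops included, and the job is handed in when it is done.

Besides the shell and the picture viewer there is one more tool, called after "Call:" as name(argument=value, ...), one argument or row to a line, values as JSON. drive_tool: Moves the arm, as the interface text tells. Its arguments: {"type":"object","properties":{"deltas":{"type":"array","items":{"type":"object","properties":{"delta_rot":{"type":"array","items":{"type":"number"}},"delta_pos":{"type":"array","items":{"type":"number"}},"gripper":{"type":"number"}}}},"force":{"type":"number"}},"required":["deltas"]}

```bash
mkdir -p pics; ls; python3 - <<'E'
from bench import robot, vision
import cv2,numpy as np
for n in ("scene","top"):
    cv2.imwrite(f"pics/{n}0.png",vision.capture(n)[:,:,::-1])
    m=vision.camera_model(n); print(n,np.round(m["mtx"],1).tolist(),np.round(m["T"],3).tolist())
s=robot.sense(); print(s, robot.tips_ahead)
E
```

```text
pics
scene [[545.7, 0.0, 320.4], [0.0, 545.7, 235.7], [0.0, 0.0, 1.0]] [[0.528, 0.594, -0.607, 1307.115], [0.849, -0.354, 0.392, -546.642], [0.018, -0.723, -0.691, 1078.257], [0.0, 0.0, 0.0, 1.0]]
top [[434.3, 0.0, 320.6], [0.0, 434.3, 249.3], [0.0, 0.0, 1.0]] [[0.021, -0.982, 0.186, 310.496], [-1.0, -0.02, 0.005, 6.233], [-0.002, -0.187, -0.982, 1109.126], [0.0, 0.0, 0.0, 1.0]]
{'clock': 0.1, 'q': array([ 1.10447547,  0.59202214,  0.04829248,  1.6097105 , -0.03328418,
        0.94272467, -0.03367954]), 'qd': array([-9.60388318e-05, -1.79926192e-03, -5.11482517e-04, -1.70454503e-03,
        1.37740012e-03, -6.88248139e-04, -6.71373047e-04]), 'joint_torque': array([ 5.06823562e-03, -5.49993324e+01,  1.55319259e+00, -1.98825663e+01,
        9.73347895e-03,  3.70363079e-03, -4.50671767e-07]), 'tool_pos': array([ 263.8257753 , -674.51279408,  247.25253251]), 'tcp_rot': array([[ 9.31260005e-01,  3.64354305e-01, -8.62145007e-04],
       [ 3.64355305e-01, -9.31258133e-01,  1.87138587e-03],
       [-1.21032053e-04, -2.05687392e-03, -9.99997877e-01]]), 'wrist_force': array([ 0.03542403, -0.43194716, -0.31323314]), 'moment': array([-0.04849071,  0.00992613, -0.00861984]), 'grip_force': 0.0, 'finger_gap': 85.29095645520059} 17.0
```

View pics/scene0.png

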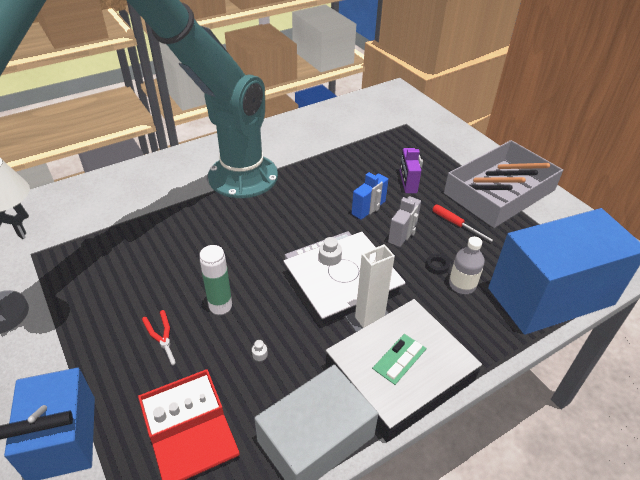

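View pics/top0.png

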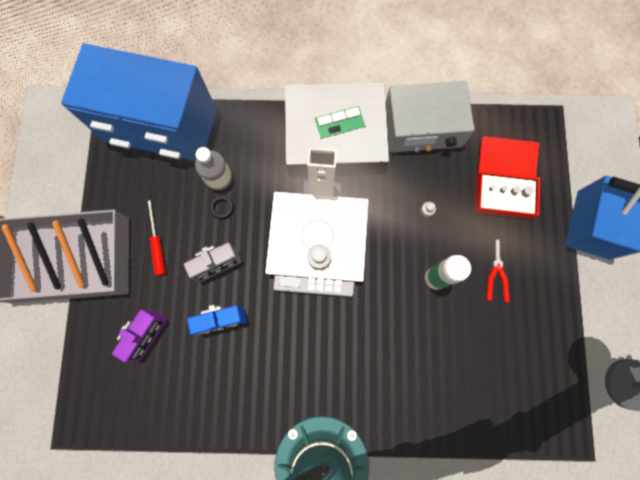

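The scene picture shows a grey head at about (405,222), a blue one at (370,195), a purple one at (411,170), and the weight on the front of the pan at (330,252). In the top picture these are grey (212,262), blue (215,320) and purple (138,337), with the column at (321,172) and the ring at (318,235). Only the grey one fits the "grey housing" description. An enlarged crop will confirm it.

```bash
python3 - <<'E'
import cv2
a=cv2.imread("pics/top0.png")[145:300,175:381]; cv2.imwrite("pics/c1.png",cv2.resize(a,None,fx=3.85,fy=3.85,interpolation=cv2.INTER_CUBIC))
a=cv2.imread("pics/scene0.png")[185:335,275:455]; cv2.imwrite("pics/c2.png",cv2.resize(a,None,fx=4,fy=4,interpolation=cv2.INTER_CUBIC))
E
```

```text
(no output)
```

View pics/c1.png

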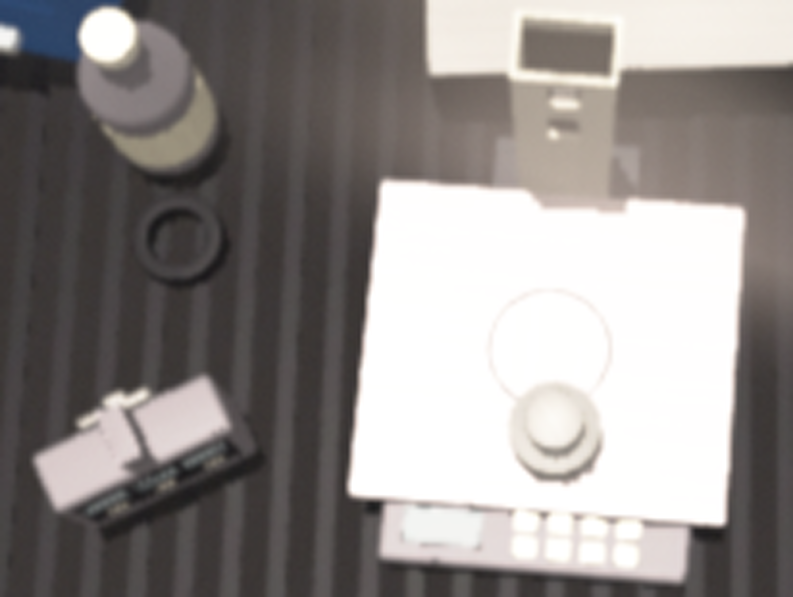

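View pics/c2.png

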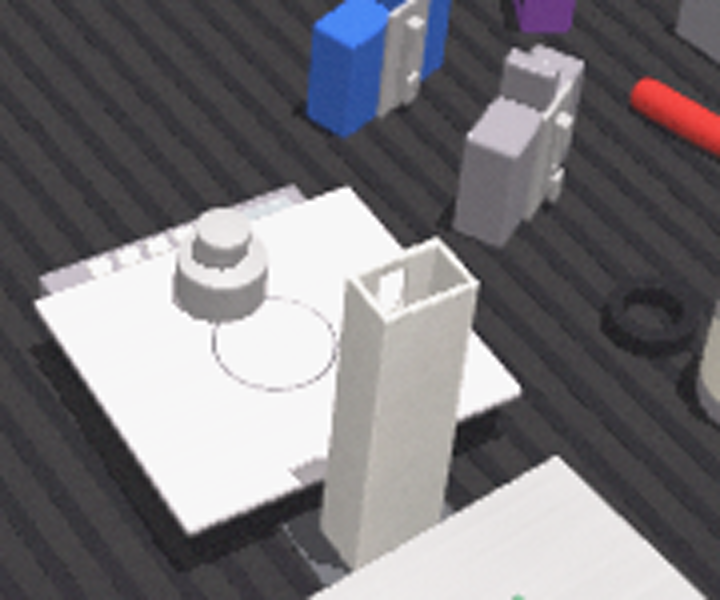

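The crop confirms the grey head: grey housing, hooks up-left at c1 (115,400), lug at (120,437), display towards lower right. Next I fit the poses.

```bash
cat > h.py <<'E'
import numpy as np, cv2
from bench import robot, vision
from scipy.optimize import least_squares
CM={n:vision.camera_model(n) for n in("scene","top")}
def proj(n,P):
    T=np.linalg.inv(CM[n]["T"]); p=np.atleast_2d(P)@T[:3,:3].T+T[:3,3]; q=p@CM[n]["mtx"].T; return q[:,:2]/q[:,2:]
def world(x,y,a,P):
    P=np.atleast_2d(np.array(P,float)); c,s=np.cos(a),np.sin(a)
    return P@np.array([[c,s,0],[-s,c,0],[0,0,1]])+[x,y,0]
def fit(obs,x0,yaw=True,z=0):
    # obs {cam: [(P,uv)]}
    def r(v):
        a=v[2] if yaw else 0
        return np.concatenate([(proj(n,world(v[0],v[1],a,[o[0] for o in L])+[0,0,z])-[o[1] for o in L]).ravel() for n,L in obs.items()])
    s=least_squares(r,x0,loss="soft_l1"); return s.x,np.round(r(s.x),1)
c1=lambda x,y:(175+(x+.5)/3.85-.5,145+(y+.5)/3.85-.5)
c2=lambda x,y:(275+(x+.5)/4-.5,185+(y+.5)/4-.5)
E
python3 - <<'E'
from h import *
s={"top":[((105,120,50),c1(382,181)),((105,-120,50),c1(745,208)),((-105,-120,50),c1(725,525)),((-105,120,50),c1(350,496)),((0,0,50),c1(550,347)),((112,30,230),c1(511,79)),((112,-30,230),c1(617,86)),((152,30,230),c1(518,12)),((152,-30,230),c1(622,17))],
"scene":[((105,120,50),c2(520,390)),((105,-120,50),c2(190,533)),((-105,-120,50),c2(37,302)),((-105,120,50),c2(350,187)),((0,0,50),c2(275,343)),((112,-30,230),c2(346,282)),((112,30,230),c2(437,240)),((152,30,230),c2(477,283)),((152,-30,230),c2(385,320))]}
h={"top":[((20,-60,90),c1(207,377)),((20,60,90),c1(35,460)),((-20,60,90),c1(60,508)),((-20,-60,90),c1(233,430))],
"scene":[((-20,-60,90),c2(470,130)),((20,-60,90),c2(515,153)),((-20,-60,0),c2(457,225)),((20,-60,0),c2(500,245))]}
w={"top":[((0,0,112),c1(556,416))],"scene":[((0,0,112),c2(223,230))]}
for n,o,x0,y in(("scale",s,[600,0,0],1),("head",h,[500,250,.4],1),("w",w,[520,0],0)):
    x,r=fit(o,x0,y); print(n,np.round(x,3),r.tolist())
    for k in o:
        print(k,fit({k:o[k]},x0,y)[0].round(3))
E
```

```text
scale [ 5.45735e+02  1.93140e+01 -6.00000e-02] [0.5, 0.3, 0.3, 0.5, 0.4, 0.4, 0.3, 0.1, 0.5, 1.0, 0.3, 0.3, 0.7, 0.6, 0.0, 0.2, 0.8, 1.0, 1.6, 0.1, 0.3, -0.2, -0.1, 0.3, 0.3, -0.0, 0.6, 0.8, 0.8, -1.6, 1.1, -0.0, 1.2, 0.7, 0.9, 0.8]
top [ 5.4685e+02  2.0192e+01 -5.8000e-02]
scene [ 5.44348e+02  1.82860e+01 -6.10000e-02]
head [4.70962e+02 2.76953e+02 4.64000e-01] [0.3, 0.0, -1.5, -0.3, -1.6, 2.4, 0.2, 1.1, -1.1, 1.5, 1.0, 1.1, -1.3, 1.4, 0.7, 1.8]
top [472.414 275.512   0.485]
scene [4.74748e+02 2.84317e+02 3.16000e-01]
w [491.217  13.329] [0.8, 0.2, 0.9, -0.3]
top [491.614  15.13 ]
scene [491.021  10.785]
```

Call:
drive_tool(
  deltas=[
    {"delta_pos": [0.027,0.047,0.009],"delta_rot": [0,0,0.012],"gripper": 0.06},
    {"delta_pos": [0.054,0.094,0.018],"delta_rot": [0,0,0.025],"gripper": 0.06},
    {"delta_pos": [0.081,0.141,0.027],"delta_rot": [0,0,0.037],"gripper": 0.06},
    {"delta_pos": [0.108,0.188,0.036],"delta_rot": [0,0,0.05],"gripper": 0.06},
    {"delta_pos": [0.135,0.235,0.045],"delta_rot": [0,0,0.062],"gripper": 0.06},
    {"delta_pos": [0.162,0.282,0.054],"delta_rot": [0,0,0.075],"gripper": 0.06},
    {"delta_pos": [0.189,0.329,0.063],"delta_rot": [0,0,0.087],"gripper": 0.06},
    {"delta_pos": [0.216,0.375,0.072],"delta_rot": [0,0,0.1],"gripper": 0.06},
  ],
)

```text
clock: 1.1
tool_pos: [480.5, -298.4, 320.3]
tcp_rot: [[0.89, 0.456, -0.0], [0.456, -0.89, 0.0], [-0.0, -0.0, -1.0]]
wrist_force: [0.2, -0.1, 0.5]
finger_gap: 59.9
grip_force: 0.0
```

Call:
drive_tool(
  deltas=[
    {"delta_pos": [0.01,0.06,0.0]},
    {"delta_pos": [0.02,0.12,0.0]},
    {"delta_pos": [0.02,0.18,0.0]},
    {"delta_pos": [0.02,0.24,0.0]},
    {"delta_pos": [0.02,0.3,0.0]},
    {"delta_pos": [0.015,0.36,0.0]},
    {"delta_pos": [0.01,0.42,-0.01]},
    {"delta_pos": [0.005,0.48,-0.02]},
  ],
)

```text
invalid input at $.deltas[0]: expected keys delta_rot, delta_pos, gripper
```

Call:
drive_tool(
  deltas=[
    {"delta_pos": [-0.005,0.048,-0.03]},
    {"delta_pos": [-0.013,0.096,-0.06]},
    {"delta_pos": [-0.013,0.096,-0.1]},
    {"delta_pos": [-0.013,0.096,-0.14]},
    {"delta_pos": [-0.013,0.096,-0.14]},
  ],
)

```text
invalid input at $.deltas[0]: expected keys delta_rot, delta_pos, gripper
```

```bash
python3 - <<'E'
from h import *
p=[]
for n,x0,y0,w,hh in(("top",170,200,100,100),("scene",350,150,100,100)):
    im=vision.capture(n)[:,:,::-1].copy(); cv2.imwrite(f"pics/{n}1.png",im)
    a=cv2.resize(im[y0:y0+hh,x0:x0+w],None,fx=4,fy=4,interpolation=cv2.INTER_CUBIC)
    for P in[(18,8,121),(18,-8,121),(-18,-8,121),(-18,8,121),(20,60,90),(20,-60,90),(-20,60,90),(-20,-60,90),(20,-60,0)]:
        u=(proj(n,world(472,276,.473,P))[0]-[x0,y0]+.5)*4-.5; cv2.circle(a,tuple(int(t) for t in u),2,(0,0,255),-1)
    p.append(a)
cv2.imwrite("pics/c3.png",np.hstack(p)); s=robot.sense(); print(s["tool_pos"],s["q"].round(2))
E
```

```text
[ 484.6718017  -292.83688491  321.15508372] [ 0.51  0.31 -0.06  1.89  0.02  0.94 -0.64]
```

View pics/c3.png

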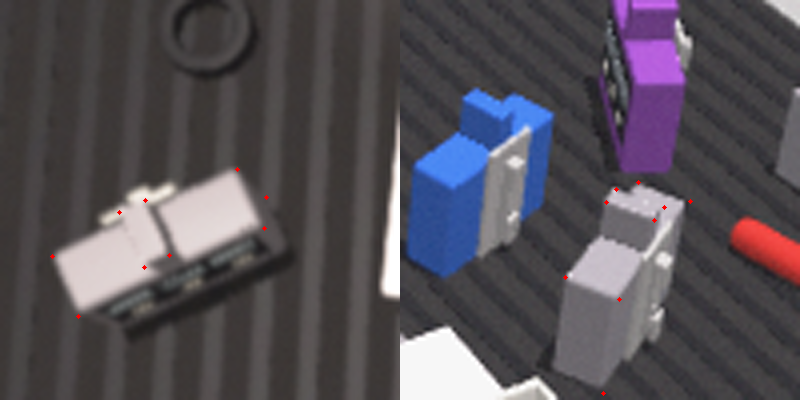

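The grey head matches the overlay to about 1 px (lug at top-crop (145,232)), so (472, 276, yaw 0.473) holds. Moving in with full keys.

Call:
drive_tool(
  deltas=[
    {"delta_pos": [0.01,0.06,0.0],"delta_rot": [0,0,0],"gripper": 0.06},
    {"delta_pos": [0.02,0.12,0.0],"delta_rot": [0,0,0],"gripper": 0.06},
    {"delta_pos": [0.02,0.18,0.0],"delta_rot": [0,0,0],"gripper": 0.06},
    {"delta_pos": [0.02,0.24,0.0],"delta_rot": [0,0,0],"gripper": 0.06},
    {"delta_pos": [0.02,0.3,0.0],"delta_rot": [0,0,0],"gripper": 0.06},
    {"delta_pos": [0.015,0.36,0.0],"delta_rot": [0,0,0],"gripper": 0.06},
    {"delta_pos": [0.01,0.42,-0.01],"delta_rot": [0,0,0],"gripper": 0.06},
    {"delta_pos": [0.005,0.48,-0.02],"delta_rot": [0,0,0],"gripper": 0.06},
  ],
)

```text
clock: 2.2
tool_pos: [484.8, 181.0, 300.0]
tcp_rot: [[0.891, 0.455, 0.0], [0.455, -0.891, -0.0], [0.0, 0.0, -1.0]]
wrist_force: [1.1, 0.4, -0.2]
finger_gap: 60.0
grip_force: 0.0
```

Call:
drive_tool(
  deltas=[
    {"delta_pos": [-0.005,0.048,-0.03],"delta_rot": [0,0,0],"gripper": 0.06},
    {"delta_pos": [-0.013,0.096,-0.06],"delta_rot": [0,0,0],"gripper": 0.06},
    {"delta_pos": [-0.013,0.096,-0.1],"delta_rot": [0,0,0],"gripper": 0.06},
    {"delta_pos": [-0.013,0.096,-0.14],"delta_rot": [0,0,0],"gripper": 0.06},
    {"delta_pos": [-0.013,0.096,-0.14],"delta_rot": [0,0,0],"gripper": 0.06},
  ],
)

```text
clock: 2.82
tool_pos: [470.1, 273.9, 157.5]
tcp_rot: [[0.89, 0.455, -0.006], [0.455, -0.89, -0.004], [-0.008, 0.001, -1.0]]
wrist_force: [0.7, -0.4, 1.2]
finger_gap: 60.2
grip_force: 0.0
```

```bash
python3 - <<'E'
from h import *
s=robot.sense(); print(s)
E
```

```text
{'clock': 2.825, 'q': array([-0.42271714,  0.50716848, -0.25320446,  2.07560744,  0.21963896,
        0.59142732, -1.92732938]), 'qd': array([ 0.01387193, -0.05799855, -0.01271266, -0.04775545, -0.00807595,
        0.01651441,  0.00783817]), 'joint_torque': array([ -0.47035402, -41.63666368,  -1.91183455, -12.98635304,
         0.04358701,  -0.14607801,  -0.04525384]), 'tool_pos': array([470.0690771 , 273.89236359, 157.51136738]), 'tcp_rot': array([[ 0.89026584,  0.45539798, -0.00627781],
       [ 0.45537732, -0.89028726, -0.00448229],
       [-0.00763028,  0.00113166, -0.99997025]]), 'wrist_force': array([ 0.72840075, -0.44839254,  1.24556443]), 'moment': array([-0.00551565, -0.01357717, -0.00369326]), 'grip_force': 0.0, 'finger_gap': 60.22020217153522}
```

Call:
drive_tool(
  deltas=[
    {"delta_pos": [0,0,-0.025],"delta_rot": [0,0,0],"gripper": 0.06},
    {"delta_pos": [0,0,-0.051],"delta_rot": [0,0,0],"gripper": 0.06},
    {"delta_pos": [0,0,-0.051],"delta_rot": [0,0,0],"gripper": 0.06},
    {"delta_pos": [0,0,-0.051],"delta_rot": [0,0,0],"gripper": 0.03},
    {"delta_pos": [0,0,-0.051],"delta_rot": [0,0,0],"gripper": 0.0},
    {"delta_pos": [0,0,-0.051],"delta_rot": [0,0,0],"gripper": 0.0},
    {"delta_pos": [0,0,-0.051],"delta_rot": [0,0,0],"gripper": 0.0},
    {"delta_pos": [0,0,-0.051],"delta_rot": [0,0,0],"gripper": 0.0},
  ],
  force=80,
)

```text
clock: 3.82
tool_pos: [472.7, 276.7, 110.5]
tcp_rot: [[0.89, 0.456, 0.002], [0.456, -0.89, 0.001], [0.002, -0.0, -1.0]]
wrist_force: [-0.8, 1.9, 6.5]
finger_gap: 14.5
grip_force: 80.1
```

Call:
drive_tool(
  deltas=[
    {"delta_pos": [0,0,0.03],"delta_rot": [0,0,0],"gripper": 0.0},
    {"delta_pos": [0,0,0.07],"delta_rot": [0,0,0],"gripper": 0.0},
    {"delta_pos": [0,0,0.11],"delta_rot": [0,0,0],"gripper": 0.0},
    {"delta_pos": [0,0,0.15],"delta_rot": [0,0,0],"gripper": 0.0},
    {"delta_pos": [0.014,-0.032,0.15],"delta_rot": [0,0,-0.066],"gripper": 0.0},
    {"delta_pos": [0.028,-0.065,0.15],"delta_rot": [0,0,-0.133],"gripper": 0.0},
    {"delta_pos": [0.042,-0.097,0.15],"delta_rot": [0,0,-0.2],"gripper": 0.0},
    {"delta_pos": [0.056,-0.129,0.15],"delta_rot": [0,0,-0.266],"gripper": 0.0},
  ],
)

```text
clock: 4.82
tool_pos: [527.2, 145.1, 258.5]
tcp_rot: [[0.979, 0.203, -0.002], [0.203, -0.979, -0.001], [-0.003, 0.001, -1.0]]
wrist_force: [-0.5, -0.3, -4.5]
finger_gap: 14.9
grip_force: 78.8
```

Call:
drive_tool(
  deltas=[
    {"delta_pos": [0.014,-0.032,0.0],"delta_rot": [0,0,-0.066],"gripper": 0.0},
    {"delta_pos": [0.028,-0.065,0.0],"delta_rot": [0,0,-0.133],"gripper": 0.0},
    {"delta_pos": [0.042,-0.097,0.0],"delta_rot": [0,0,-0.2],"gripper": 0.0},
    {"delta_pos": [0.0576,-0.1301,0.0],"delta_rot": [0,0,-0.267],"gripper": 0.0},
    {"delta_pos": [0.0576,-0.1301,0.0],"delta_rot": [0,0,-0.267],"gripper": 0.0},
    {"delta_pos": [0.0576,-0.1301,0.0],"delta_rot": [0,0,-0.267],"gripper": 0.0},
  ],
)

```text
clock: 5.58
tool_pos: [584.4, 17.0, 258.4]
tcp_rot: [[0.998, -0.06, -0.003], [-0.06, -0.998, 0.0], [-0.003, -0.0, -1.0]]
wrist_force: [-0.3, 0.7, -4.5]
finger_gap: 14.6
grip_force: 78.8
```

```bash
python3 - <<'E'
from h import *
n="scene"; im=vision.capture(n)[:,:,::-1].copy(); cv2.imwrite("pics/scene2.png",im)
s=robot.sense(); t=s["tool_pos"]; R=s["tcp_rot"]; print(t,R.round(3).tolist(),s["wrist_force"],s["q"].round(2))
a=np.arctan2(R[1,0],R[0,0]); z=t[2]-110.5
x0,y0=300,120; w,hh=180,140; f=4.4
A=cv2.resize(im[y0:y0+hh,x0:x0+w],None,fx=f,fy=f,interpolation=cv2.INTER_CUBIC)
def dots(Ps,c):
    for P in Ps:
        u=(proj(n,P)[0]-[x0,y0]+.5)*f-.5; cv2.circle(A,tuple(int(k) for k in u),2,c,-1)
dots(world(t[0],t[1],a,[(20,-60,0),(-20,-60,0),(20,-60,90),(-20,-60,90),(20,60,90),(20,60,0),(24,-23,0),(24,23,0),(24,23,90),(24,-23,90),(34,-6,75),(34,6,75),(34,-6,25),(34,6,25)])+[0,0,z],(0,0,255))
dots(world(545.7,19.3,-.06,[(112,30,230),(112,-30,230),(152,-30,230),(152,30,230),(112,-30,0),(152,-30,0),(152,30,0),(105,120,50),(105,-120,50)]),(255,0,0))
cv2.imwrite("pics/c4.png",A)
E
```

```text
[584.48185509  17.83868018 258.58145091] [[0.998, -0.059, -0.002], [-0.059, -0.998, 0.001], [-0.002, -0.001, -1.0]] [ 0.53148981  0.57712586 -2.6983124 ] [-0.02  0.41 -0.11  1.92  0.06  0.82 -1.8 ]
```

View pics/c4.png

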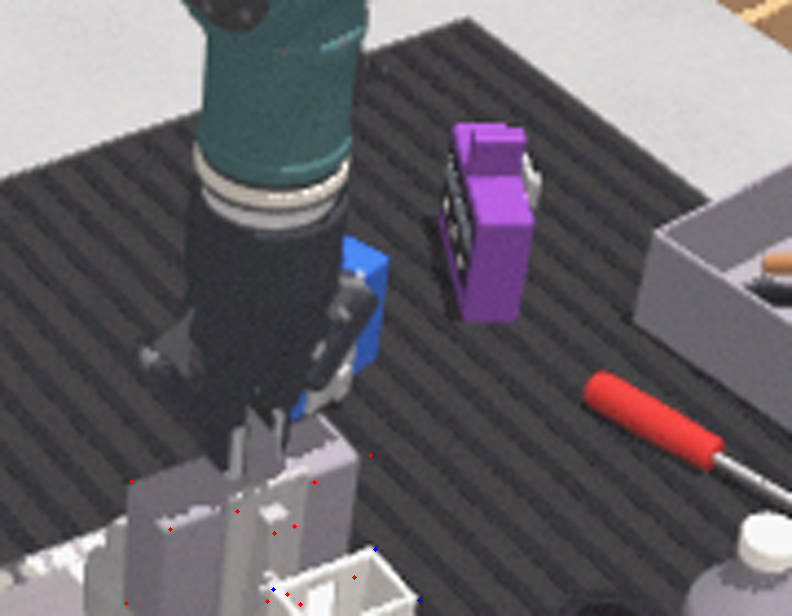

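Head held level; the crop shows the hook at about (273,512) and the column top at (270,590), roughly as predicted. Next I lower to hooking height and go nearer for a better comparison.

Call:
drive_tool(
  deltas=[
    {"delta_pos": [0.01,-0.001,-0.008],"delta_rot": [0,0,0],"gripper": 0.0},
    {"delta_pos": [0.02,-0.001,-0.015],"delta_rot": [0,0,0],"gripper": 0.0},
    {"delta_pos": [0.02,-0.001,-0.015],"delta_rot": [0,0,0],"gripper": 0.0},
    {"delta_pos": [0.02,-0.001,-0.015],"delta_rot": [0,0,0],"gripper": 0.0},
  ],
)

```text
clock: 6.12
tool_pos: [605.5, 15.9, 244.0]
tcp_rot: [[0.998, -0.06, -0.001], [-0.06, -0.998, 0.0], [-0.001, 0.0, -1.0]]
wrist_force: [-0.1, 0.2, -3.0]
finger_gap: 14.7
grip_force: 78.8
```

```bash
python3 - <<'E'
from h import *
n="scene"; im=vision.capture(n)[:,:,::-1].copy(); cv2.imwrite("pics/scene3.png",im); cv2.imwrite("pics/top3.png",vision.capture("top")[:,:,::-1])
s=robot.sense(); t=s["tool_pos"]; R=s["tcp_rot"]; print(t,R.round(3).tolist(),s["wrist_force"])
x0,y0=315,210; A=cv2.resize(im[y0:y0+75,x0:x0+100],None,fx=8,fy=8,interpolation=cv2.INTER_CUBIC)
cv2.imwrite("pics/c5.png",A)
a=np.arctan2(R[1,0],R[0,0]); z=t[2]-110.5
H=[(20,-60,90),(-20,-60,90),(20,60,90),(24,-23,90),(24,23,90),(34,-6,83),(34,6,83)]
S=[(112,30,230),(112,-30,230),(152,-30,230),(152,30,230),(108+8,26,230),(116,-26,230)]
f=lambda P:((proj(n,P)-[x0,y0]+.5)*8-.5).round().tolist()
print(list(zip(H,f(world(t[0],t[1],a,H)+[0,0,z])))); print(list(zip(S,f(world(545.7,19.3,-.06,S)))))
E
```

```text
[605.4935435   15.77417968 244.33985126] [[0.998, -0.06, -0.0], [-0.06, -0.998, -0.0], [-0.0, 0.0, -1.0]] [ 0.06210869  0.62101709 -2.52655214]
[((20, -60, 90), [223.0, 329.0]), ((-20, -60, 90), [152.0, 239.0]), ((20, 60, 90), [587.0, 191.0]), ((24, -23, 90), [346.0, 294.0]), ((24, 23, 90), [485.0, 242.0]), ((34, -6, 83), [415.0, 315.0]), ((34, 6, 83), [451.0, 301.0])]
[((112, 30, 230), [563.0, 280.0]), ((112, -30, 230), [379.0, 351.0]), ((152, -30, 230), [457.0, 447.0]), ((152, 30, 230), [644.0, 372.0]), ((116, 26, 230), [559.0, 294.0]), ((116, -26, 230), [399.0, 356.0])]
```

View pics/c5.png

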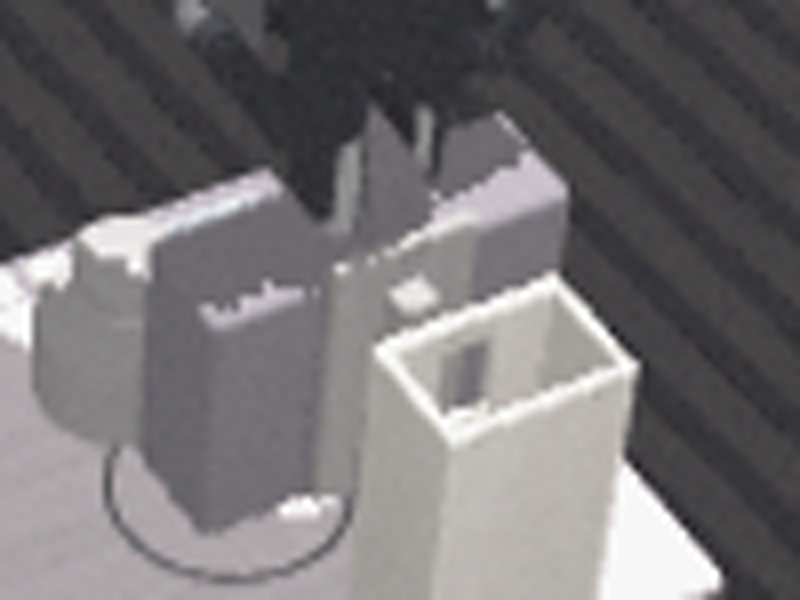

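Call:
drive_tool(
  deltas=[
    {"delta_pos": [0.005,0.001,0],"delta_rot": [0,0,0],"gripper": 0.0},
    {"delta_pos": [0.012,0.001,0],"delta_rot": [0,0,0],"gripper": 0.0},
    {"delta_pos": [0.018,0.0,0],"delta_rot": [0,0,0],"gripper": 0.0},
    {"delta_pos": [0.022,0.0,0],"delta_rot": [0,0,0],"gripper": 0.0},
    {"delta_pos": [0.022,0.0,0],"delta_rot": [0,0,0],"gripper": 0.0},
  ],
)

```text
clock: 6.85
tool_pos: [628.0, 15.6, 244.2]
tcp_rot: [[0.998, -0.06, 0.0], [-0.06, -0.998, 0.0], [0.0, -0.0, -1.0]]
wrist_force: [0.8, -0.8, -3.1]
finger_gap: 14.6
grip_force: 78.8
```

Call:
drive_tool(
  deltas=[
    {"delta_pos": [0.003,0.0,0],"delta_rot": [0,0,0],"gripper": 0.0},
    {"delta_pos": [0.006,0.0,0],"delta_rot": [0,0,0],"gripper": 0.0},
    {"delta_pos": [0.009,0.0,0],"delta_rot": [0,0,0],"gripper": 0.0},
    {"delta_pos": [0.009,0.0,0],"delta_rot": [0,0,0],"gripper": 0.0},
  ],
)

```text
clock: 7.35
tool_pos: [633.5, 15.8, 243.8]
tcp_rot: [[0.998, -0.06, -0.008], [-0.06, -0.998, -0.0], [-0.008, 0.001, -1.0]]
wrist_force: [-5.9, 0.7, 0.6]
finger_gap: 14.7
grip_force: 79.6
```

Call:
drive_tool(
  deltas=[
    {"delta_pos": [-0.003,0.0,0],"delta_rot": [0,0,0],"gripper": 0.0},
    {"delta_pos": [-0.003,0.0,-0.003],"delta_rot": [0,0,0],"gripper": 0.0},
    {"delta_pos": [-0.003,0.0,-0.006],"delta_rot": [0,0,0],"gripper": 0.0},
    {"delta_pos": [-0.003,0.0,-0.009],"delta_rot": [0,0,0],"gripper": 0.0},
    {"delta_pos": [-0.003,0.0,-0.012],"delta_rot": [0,0,0],"gripper": 0.0},
    {"delta_pos": [-0.003,0.0,-0.015],"delta_rot": [0,0,0],"gripper": 0.0},
    {"delta_pos": [-0.003,0.0,-0.018],"delta_rot": [0,0,0],"gripper": 0.0},
    {"delta_pos": [-0.003,0.0,-0.019],"delta_rot": [0,0,0],"gripper": 0.0},
  ],
)

```text
clock: 8.35
tool_pos: [631.9, 16.1, 225.7]
tcp_rot: [[0.998, -0.06, -0.003], [-0.06, -0.998, 0.0], [-0.004, 0.0, -1.0]]
wrist_force: [-6.4, 0.9, 2.3]
finger_gap: 15.0
grip_force: 79.9
```

Call:
drive_tool(
  deltas=[
    {"delta_pos": [0,0.0,-0.002],"delta_rot": [0,0,0],"gripper": 0.0},
    {"delta_pos": [0,0.0,-0.004],"delta_rot": [0,0,0],"gripper": 0.0},
    {"delta_pos": [0,0.0,-0.006],"delta_rot": [0,0,0],"gripper": 0.0},
    {"delta_pos": [0,0.0,-0.006],"delta_rot": [0,0,0],"gripper": 0.0},
  ],
)

```text
clock: 8.85
tool_pos: [632.0, 16.2, 225.3]
tcp_rot: [[0.998, -0.06, -0.003], [-0.06, -0.998, -0.0], [-0.003, 0.0, -1.0]]
wrist_force: [-18.2, -0.3, 33.3]
finger_gap: 14.9
grip_force: 84.3
```

Hard stop at TCP z 225 with 33 N, so the head is home. Relieve the push, release and rise.

Call:
drive_tool(
  deltas=[
    {"delta_pos": [-0.002,0,0.004],"delta_rot": [0,0,0],"gripper": 0.0},
    {"delta_pos": [-0.002,0,0.006],"delta_rot": [0,0,0],"gripper": 0.03},
    {"delta_pos": [-0.002,0,0.006],"delta_rot": [0,0,0],"gripper": 0.05},
    {"delta_pos": [-0.002,0,0.006],"delta_rot": [0,0,0],"gripper": 0.05},
    {"delta_pos": [-0.002,0,0.02],"delta_rot": [0,0,0],"gripper": 0.05},
    {"delta_pos": [-0.002,0,0.05],"delta_rot": [0,0,0],"gripper": 0.05},
    {"delta_pos": [-0.01,0,0.1],"delta_rot": [0,0,0],"gripper": 0.085},
    {"delta_pos": [-0.05,0,0.11],"delta_rot": [0,0,0],"gripper": 0.085},
  ],
)

```text
clock: 9.85
tool_pos: [587.8, 16.1, 334.1]
tcp_rot: [[0.998, -0.061, 0.011], [-0.061, -0.998, 0.001], [0.011, -0.002, -1.0]]
wrist_force: [0.1, -0.0, -0.9]
finger_gap: 83.2
grip_force: 0.0
```

Call:
drive_tool(
  deltas=[
    {"delta_pos": [-0.03,0,0.0],"delta_rot": [0,0,0],"gripper": 0.085},
    {"delta_pos": [-0.06,-0.001,0],"delta_rot": [0,0,0],"gripper": 0.085},
    {"delta_pos": [-0.085,-0.001,-0.02],"delta_rot": [0,0,0],"gripper": 0.085},
    {"delta_pos": [-0.09,-0.002,-0.06],"delta_rot": [0,0,0],"gripper": 0.085},
    {"delta_pos": [-0.09,-0.002,-0.1],"delta_rot": [0,0,0],"gripper": 0.085},
    {"delta_pos": [-0.09,-0.002,-0.14],"delta_rot": [0,0,0],"gripper": 0.085},
    {"delta_pos": [-0.09,-0.002,-0.16],"delta_rot": [0,0,0],"gripper": 0.085},
    {"delta_pos": [-0.09,-0.002,-0.16],"delta_rot": [0,0,0],"gripper": 0.085},
  ],
)

```text
clock: 10.85
tool_pos: [493.3, 13.7, 168.7]
tcp_rot: [[0.998, -0.06, -0.002], [-0.06, -0.998, -0.0], [-0.002, 0.0, -1.0]]
wrist_force: [1.3, 0.4, 0.5]
finger_gap: 85.2
grip_force: 0.0
```

```bash
python3 - <<'E'
from h import *
p=[]
for n,x0,y0 in(("top",265,130),("scene",315,200)):
    im=vision.capture(n)[:,:,::-1].copy(); cv2.imwrite(f"pics/{n}4.png",im)
    p.append(cv2.resize(im[y0:y0+120,x0:x0+80],None,fx=5,fy=5,interpolation=cv2.INTER_CUBIC))
cv2.imwrite("pics/c6.png",np.hstack(p)); s=robot.sense(); print(s["clock"],s["tool_pos"],s["finger_gap"],s["q"].round(2))
for sz in(115,133): print(sz,((proj("scene",world(545.7,20.5,-.06,[(87+20,60,sz+90),(87+20,-60,sz+90),(87,0,sz+121)]))-[315,200])*5+[400,0]).round().tolist())
E
```

```text
10.95 [494.67157137  13.82949265 170.23769243] 85.1093516987477 [-0.04  0.43 -0.11  2.18  0.09  0.53 -1.84]
115 [[795.0, 233.0], [568.0, 322.0], [666.0, 199.0]]
133 [[800.0, 205.0], [571.0, 293.0], [669.0, 170.0]]
```

View pics/c6.png

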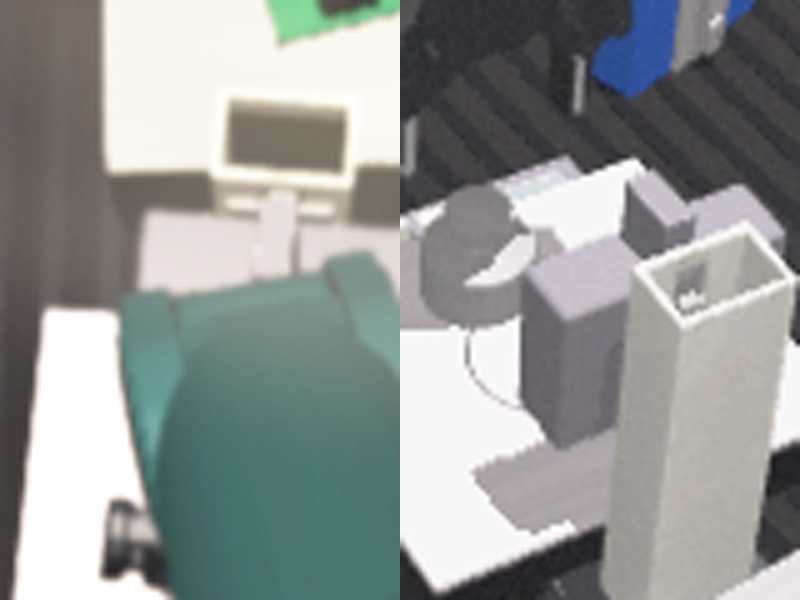

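Head sits at locked height (its corner at scene-crop (567,320) versus (568,322) predicted for 115) and upright. Now the weight: descend around its body and close lightly.

Call:
drive_tool(
  deltas=[
    {"delta_pos": [0,0,0],"delta_rot": [0,0,0],"gripper": 0.085},
    {"delta_pos": [0,0,-0.03],"delta_rot": [0,0,0],"gripper": 0.085},
    {"delta_pos": [0,0,-0.06],"delta_rot": [0,0,0],"gripper": 0.085},
    {"delta_pos": [0,0,-0.085],"delta_rot": [0,0,0],"gripper": 0.085},
    {"delta_pos": [0,0,-0.094],"delta_rot": [0,0,0],"gripper": 0.085},
    {"delta_pos": [0,0,-0.094],"delta_rot": [0,0,0],"gripper": 0.085},
    {"delta_pos": [0,0,-0.094],"delta_rot": [0,0,0],"gripper": 0.085},
  ],
  force=25,
)

```text
clock: 11.82
tool_pos: [494.5, 13.8, 76.3]
tcp_rot: [[0.998, -0.06, 0.002], [-0.06, -0.998, 0.0], [0.002, -0.0, -1.0]]
wrist_force: [-0.5, 0.2, -0.8]
finger_gap: 85.1
grip_force: 0.0
```

Call:
drive_tool(
  deltas=[
    {"delta_pos": [0,0,0],"delta_rot": [0,0,0],"gripper": 0.075},
    {"delta_pos": [0,0,0],"delta_rot": [0,0,0],"gripper": 0.07},
    {"delta_pos": [0,0,0],"delta_rot": [0,0,0],"gripper": 0.065},
    {"delta_pos": [0,0,0],"delta_rot": [0,0,0],"gripper": 0.06},
    {"delta_pos": [0,0,0],"delta_rot": [0,0,0],"gripper": 0.05},
    {"delta_pos": [0,0,0],"delta_rot": [0,0,0],"gripper": 0.05},
  ],
  force=25,
)

```text
clock: 12.58
tool_pos: [494.4, 15.7, 76.0]
tcp_rot: [[0.998, -0.059, 0.002], [-0.059, -0.998, 0.002], [0.002, -0.002, -1.0]]
wrist_force: [-1.8, 4.1, 6.4]
finger_gap: 58.3
grip_force: 25.6
```

Call:
drive_tool(
  deltas=[
    {"delta_pos": [0.004,0.001,0],"delta_rot": [0,0,0],"gripper": 0.05},
    {"delta_pos": [0.012,0.002,0],"delta_rot": [0,0,0],"gripper": 0.05},
    {"delta_pos": [0.021,0.003,0],"delta_rot": [0,0,0],"gripper": 0.05},
    {"delta_pos": [0.03,0.004,0],"delta_rot": [0,0,0],"gripper": 0.05},
    {"delta_pos": [0.039,0.005,0],"delta_rot": [0,0,0],"gripper": 0.05},
    {"delta_pos": [0.047,0.006,0],"delta_rot": [0,0,0],"gripper": 0.05},
    {"delta_pos": [0.053,0.006,0],"delta_rot": [0,0,0],"gripper": 0.05},
    {"delta_pos": [0.054,0.006,0],"delta_rot": [0,0,0],"gripper": 0.05},
  ],
)

```text
clock: 13.58
tool_pos: [536.3, 17.6, 74.2]
tcp_rot: [[0.998, -0.061, -0.023], [-0.062, -0.998, -0.004], [-0.023, 0.006, -1.0]]
wrist_force: [-13.7, 0.0, 13.6]
finger_gap: 58.6
grip_force: 24.2
```

Call:
drive_tool(
  deltas=[
    {"delta_pos": [0,0,0],"delta_rot": [0,0,0],"gripper": 0.05},
    {"delta_pos": [0,0,0],"delta_rot": [0,0,0],"gripper": 0.05},
  ],
)

```text
clock: 13.82
tool_pos: [536.4, 17.7, 74.2]
tcp_rot: [[0.998, -0.061, -0.023], [-0.061, -0.998, -0.004], [-0.023, 0.006, -1.0]]
wrist_force: [-13.5, -0.0, 13.5]
finger_gap: 58.8
grip_force: 24.1
```

```bash
python3 - <<'E'
from h import *
p=[]
x0,y0=285,205
n="scene"
im=vision.capture(n)[:,:,::-1].copy(); cv2.imwrite(f"pics/{n}5.png",im)
cv2.imwrite("pics/c7.png",cv2.resize(im[y0:y0+100,x0:x0+130],None,fx=6,fy=6,interpolation=cv2.INTER_CUBIC))
s=robot.sense(); print(s["clock"],s["tool_pos"],s["finger_gap"],s["wrist_force"])
t=s["tool_pos"]
E
```

```text
13.875 [536.38855577  17.65438394  74.2553445 ] 58.48708068797538 [-14.30679037   0.07487741  12.72275314]
```

View pics/c7.png

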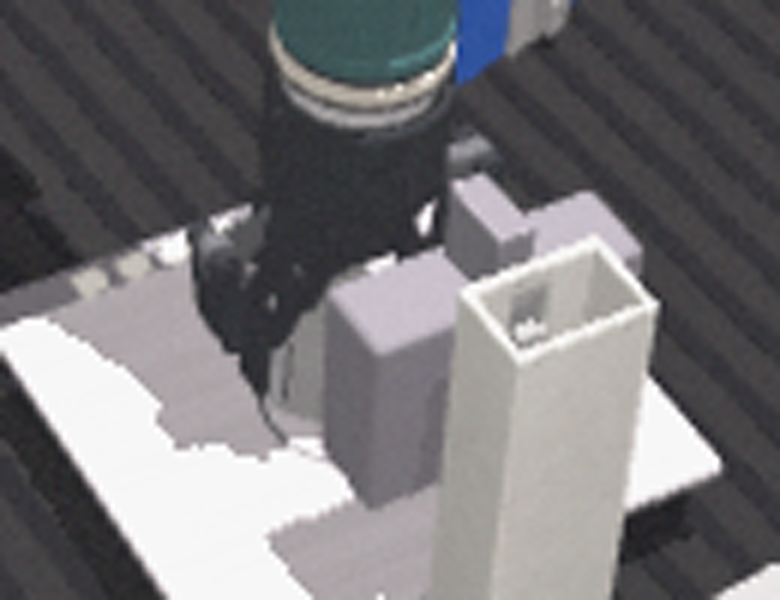

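Call:
drive_tool(
  deltas=[
    {"delta_pos": [0,0,0.001],"delta_rot": [0,0,0],"gripper": 0.05},
    {"delta_pos": [0,0,0.002],"delta_rot": [0,0,0],"gripper": 0.05},
    {"delta_pos": [0,0,0.002],"delta_rot": [0,0,0],"gripper": 0.05},
  ],
)

```text
clock: 14.25
tool_pos: [548.0, 19.6, 76.8]
tcp_rot: [[0.998, -0.06, -0.0], [-0.06, -0.998, -0.0], [-0.0, 0.0, -1.0]]
wrist_force: [-0.0, -0.1, -7.9]
finger_gap: 58.4
grip_force: 28.5
```

Now at (548,19.6), with the weight's load on the tool. Setting it back down and releasing.

Call:
drive_tool(
  deltas=[
    {"delta_pos": [0,0,-0.001],"delta_rot": [0,0,0],"gripper": 0.05},
    {"delta_pos": [0,0,-0.001],"delta_rot": [0,0,0],"gripper": 0.05},
  ],
)

```text
clock: 14.5
tool_pos: [547.7, 19.7, 76.0]
tcp_rot: [[0.998, -0.06, -0.0], [-0.06, -0.998, -0.0], [-0.0, 0.0, -1.0]]
wrist_force: [0.7, 0.4, -6.7]
finger_gap: 58.7
grip_force: 28.5
```

Call:
drive_tool(
  deltas=[
    {"delta_pos": [0,0,0],"delta_rot": [0,0,0],"gripper": 0.065},
    {"delta_pos": [0,0,0],"delta_rot": [0,0,0],"gripper": 0.075},
    {"delta_pos": [0,0,0],"delta_rot": [0,0,0],"gripper": 0.085},
    {"delta_pos": [0,0,0.0],"delta_rot": [0,0,0],"gripper": 0.085},
    {"delta_pos": [0,0,0.01],"delta_rot": [0,0,0],"gripper": 0.085},
    {"delta_pos": [0,0,0.04],"delta_rot": [0,0,0],"gripper": 0.085},
    {"delta_pos": [0,0,0.08],"delta_rot": [0,0,0],"gripper": 0.085},
    {"delta_pos": [0,0,0.12],"delta_rot": [0,0,0],"gripper": 0.085},
  ],
)

```text
clock: 15.5
tool_pos: [547.4, 19.7, 198.0]
tcp_rot: [[0.998, -0.06, 0.0], [-0.06, -0.998, 0.0], [0.0, -0.0, -1.0]]
wrist_force: [0.1, -0.2, -0.2]
finger_gap: 85.0
grip_force: 0.0
```

Call:
drive_tool(
  deltas=[
    {"delta_pos": [0,-0.03,0.05],"delta_rot": [0,0,0],"gripper": 0.085},
    {"delta_pos": [-0.01,-0.07,0.1],"delta_rot": [0,0,0],"gripper": 0.085},
    {"delta_pos": [-0.02,-0.12,0.12],"delta_rot": [0,0,0],"gripper": 0.085},
    {"delta_pos": [-0.03,-0.17,0.13],"delta_rot": [0,0,0],"gripper": 0.085},
    {"delta_pos": [-0.04,-0.22,0.13],"delta_rot": [0,0,0],"gripper": 0.085},
    {"delta_pos": [-0.05,-0.27,0.13],"delta_rot": [0,0,0],"gripper": 0.085},
    {"delta_pos": [-0.06,-0.32,0.13],"delta_rot": [0,0,0],"gripper": 0.085},
    {"delta_pos": [-0.06,-0.32,0.13],"delta_rot": [0,0,0],"gripper": 0.085},
  ],
)

```text
clock: 16.5
tool_pos: [485.1, -305.7, 326.9]
tcp_rot: [[0.998, -0.069, -0.001], [-0.069, -0.998, -0.003], [-0.0, 0.003, -1.0]]
wrist_force: [0.5, 1.5, -0.5]
finger_gap: 84.9
grip_force: 0.0
```

```bash
python3 - <<'E'
from h import *
p=[]
for n,x0,y0 in(("top",275,160),("scene",300,215)):
    im=vision.capture(n)[:,:,::-1].copy(); cv2.imwrite(f"pics/{n}6.png",im)
    p.append(cv2.resize(im[y0:y0+100,x0:x0+80],None,fx=5,fy=5,interpolation=cv2.INTER_CUBIC))
    A=world(545.7,20.3,-.06,[(0,0,50+62),(38,0,50),(-38,0,50),(0,38,50),(0,-38,50),(67,60,205),(67,-60,205),(107,60,205),(107,-60,205)])
    print(n,((proj(n,A)-[x0,y0]+.5)*5-.5+[400*(n=="scene"),0]).round().tolist())
cv2.imwrite("pics/c8.png",np.hstack(p)); s=robot.sense(); print(s["clock"],s["tool_pos"],s["finger_gap"])
E
```

```text
top [[214.0, 352.0], [221.0, 307.0], [209.0, 455.0], [139.0, 375.0], [291.0, 387.0], [87.0, 143.0], [362.0, 164.0], [96.0, 56.0], [368.0, 77.0]]
scene [[629.0, 197.0], [661.0, 331.0], [587.0, 234.0], [687.0, 257.0], [559.0, 307.0], [824.0, 106.0], [600.0, 191.0], [872.0, 160.0], [645.0, 249.0]]
16.6 [ 487.26480256 -300.24230664  326.60739197] 84.6046983312544
```

View pics/c8.png

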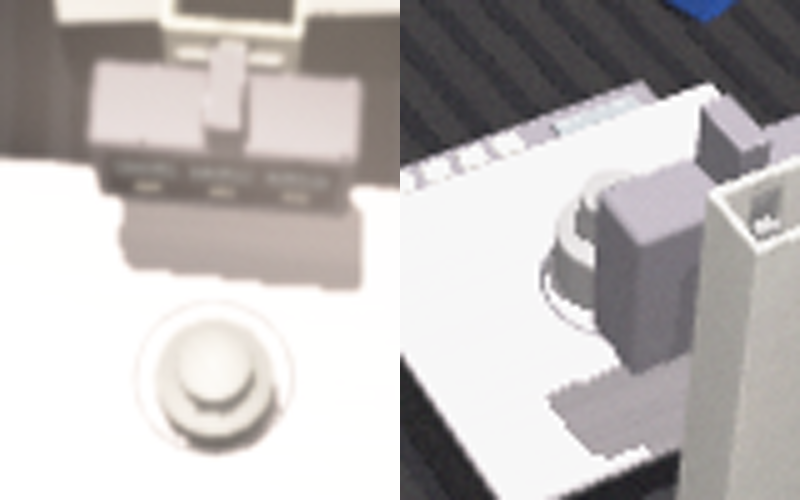

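The weight stands inside the ring in the top crop: knob (217,359), ring centre (216,378). It looks a few mm off towards -x, so I measure it numerically.

```bash
python3 - <<'E'
from h import *
g=cv2.cvtColor(cv2.imread("pics/top6.png"),cv2.COLOR_BGR2GRAY)
print("col profile v=214..255 at u=317..320 mean:",list(zip(range(214,256),g[214:256,317:321].mean(1).astype(int))))
print("row profiles:",[(v,g[v,298:338].tolist()) for v in(236,246)])
# predicted vertical edges for weight at ring + dx
for dx in(0,-5):
    w=lambda P:proj("top",world(545.7+dx,20.3,-.06,P)).round(1).tolist()
    print(dx,"knob top +-18 @112",w([(18,0,112),(-18,0,112)]),"body top -30@84, bottom -30@50",w([(30,0,84),(-30,0,84),(-30,0,50)]),"lateral body",w([(0,30,84),(0,-30,84)]))
print("ring +-38",proj("top",world(545.7,20.3,-.06,[(38,0,50),(-38,0,50),(0,38,50),(0,-38,50)])).round(1).tolist())
E
```

```text
col profile v=214..255 at u=317..320 mean: [(214, np.int64(179)), (215, np.int64(213)), (216, np.int64(246)), (217, np.int64(254)), (218, np.int64(255)), (219, np.int64(253)), (220, np.int64(247)), (221, np.int64(253)), (222, np.int64(254)), (223, np.int64(249)), (224, np.int64(235)), (225, np.int64(230)), (226, np.int64(234)), (227, np.int64(239)), (228, np.int64(242)), (229, np.int64(245)), (230, np.int64(246)), (231, np.int64(248)), (232, np.int64(249)), (233, np.int64(249)), (234, np.int64(249)), (235, np.int64(249)), (236, np.int64(248)), (237, np.int64(247)), (238, np.int64(244)), (239, np.int64(223)), (240, np.int64(162)), (241, np.int64(147)), (242, np.int64(183)), (243, np.int64(227)), (244, np.int64(239)), (245, np.int64(238)), (246, np.int64(220)), (247, np.int64(149)), (248, np.int64(117)), (249, np.int64(131)), (250, np.int64(179)), (251, np.int64(244)), (252, np.int64(255)), (253, np.int64(255)), (254, np.int64(255)), (255, np.int64(255))]
row profiles: [(236, [255, 255, 255, 251, 249, 254, 255, 251, 241, 237, 235, 234, 228, 224, 239, 246, 247, 249, 250, 249, 249, 249, 247, 245, 240, 224, 174, 165, 212, 226, 226, 227, 246, 254, 253, 241, 253, 254, 255, 255]), (246, [255, 255, 255, 255, 255, 255, 255, 251, 241, 245, 249, 231, 174, 150, 153, 170, 194, 210, 220, 224, 223, 221, 213, 186, 158, 137, 127, 128, 140, 163, 211, 249, 254, 255, 255, 255, 255, 255, 255, 255])]
0 knob top +-18 @112 [[318.0, 222.7], [316.7, 237.5]] body top -30@84, bottom -30@50 [[318.5, 220.7], [316.4, 244.8], [316.6, 247.5]] lateral body [[305.1, 231.8], [329.8, 233.7]]
-5 knob top +-18 @112 [[317.9, 224.7], [316.7, 239.6]] body top -30@84, bottom -30@50 [[318.4, 222.7], [316.4, 246.9], [316.5, 249.5]] lateral body [[305.0, 233.8], [329.8, 235.7]]
ring +-38 [[318.8, 221.1], [316.3, 250.7], [302.4, 234.6], [332.7, 237.0]]
```

The weight is inside the ring but about 6 mm towards -x. I'll nudge it +6 mm.

Call:
drive_tool(
  deltas=[
    {"delta_pos": [0.01,0.05,0.0],"delta_rot": [0,0,0],"gripper": 0.085},
    {"delta_pos": [0.02,0.1,0.0],"delta_rot": [0,0,0],"gripper": 0.085},
    {"delta_pos": [0.03,0.16,0.0],"delta_rot": [0,0,0],"gripper": 0.085},
    {"delta_pos": [0.04,0.22,0.0],"delta_rot": [0,0,0],"gripper": 0.085},
    {"delta_pos": [0.05,0.27,0.0],"delta_rot": [0,0,0],"gripper": 0.085},
    {"delta_pos": [0.056,0.31,0.0],"delta_rot": [0,0,0],"gripper": 0.085},
    {"delta_pos": [0.058,0.32,-0.04],"delta_rot": [0,0,0],"gripper": 0.085},
    {"delta_pos": [0.058,0.32,-0.08],"delta_rot": [0,0,0],"gripper": 0.085},
  ],
)

```text
clock: 17.6
tool_pos: [545.7, 24.2, 246.4]
tcp_rot: [[0.999, -0.053, 0.002], [-0.053, -0.999, 0.002], [0.002, -0.002, -1.0]]
wrist_force: [0.4, -0.3, -1.0]
finger_gap: 85.0
grip_force: 0.0
```

Call:
drive_tool(
  deltas=[
    {"delta_pos": [0,0,-0.04],"delta_rot": [0,0,0],"gripper": 0.085},
    {"delta_pos": [0,0,-0.08],"delta_rot": [0,0,0],"gripper": 0.085},
    {"delta_pos": [0,0,-0.12],"delta_rot": [0,0,0],"gripper": 0.085},
    {"delta_pos": [0,0,-0.15],"delta_rot": [0,0,0],"gripper": 0.085},
    {"delta_pos": [0,0,-0.168],"delta_rot": [0,0,0],"gripper": 0.085},
    {"delta_pos": [0,0,-0.17],"delta_rot": [0,0,0],"gripper": 0.085},
    {"delta_pos": [0,0,-0.17],"delta_rot": [0,0,0],"gripper": 0.085},
    {"delta_pos": [0,0,-0.17],"delta_rot": [0,0,0],"gripper": 0.085},
  ],
)

```text
clock: 18.6
tool_pos: [546.5, 19.8, 77.5]
tcp_rot: [[0.998, -0.06, 0.002], [-0.06, -0.998, 0.0], [0.002, -0.0, -1.0]]
wrist_force: [0.4, 0.8, 0.6]
finger_gap: 85.1
grip_force: 0.0
```

Call:
drive_tool(
  deltas=[
    {"delta_pos": [0,0,0],"delta_rot": [0,0,0],"gripper": 0.07},
    {"delta_pos": [0,0,0],"delta_rot": [0,0,0],"gripper": 0.065},
    {"delta_pos": [0,0,0],"delta_rot": [0,0,0],"gripper": 0.06},
    {"delta_pos": [0,0,0],"delta_rot": [0,0,0],"gripper": 0.05},
    {"delta_pos": [0,0,0],"delta_rot": [0,0,0],"gripper": 0.05},
  ],
  force=25,
)

```text
clock: 19.23
tool_pos: [545.8, 19.9, 76.8]
tcp_rot: [[0.998, -0.061, 0.0], [-0.061, -0.998, 0.0], [0.0, -0.0, -1.0]]
wrist_force: [-0.1, 0.4, 4.5]
finger_gap: 58.6
grip_force: 26.4
```

Call:
drive_tool(
  deltas=[
    {"delta_pos": [0.002,0,0],"delta_rot": [0,0,0],"gripper": 0.05},
    {"delta_pos": [0.004,0,0],"delta_rot": [0,0,0],"gripper": 0.05},
    {"delta_pos": [0.006,0,0.0005],"delta_rot": [0,0,0],"gripper": 0.05},
    {"delta_pos": [0.008,0,0.0005],"delta_rot": [0,0,0],"gripper": 0.05},
    {"delta_pos": [0.008,0,0.0005],"delta_rot": [0,0,0],"gripper": 0.05},
  ],
)

```text
clock: 19.85
tool_pos: [546.0, 19.9, 76.7]
tcp_rot: [[0.998, -0.06, -0.015], [-0.06, -0.998, -0.002], [-0.015, 0.002, -1.0]]
wrist_force: [-11.1, 1.4, 14.4]
finger_gap: 58.0
grip_force: 27.2
```

Call:
drive_tool(
  deltas=[
    {"delta_pos": [-0.001,0,0.0005],"delta_rot": [0,0,0],"gripper": 0.05},
    {"delta_pos": [-0.001,0,0.001],"delta_rot": [0,0,0],"gripper": 0.05},
    {"delta_pos": [-0.001,0,0.001],"delta_rot": [0,0,0],"gripper": 0.05},
  ],
)

```text
clock: 20.23
tool_pos: [546.5, 19.8, 76.8]
tcp_rot: [[0.998, -0.059, -0.012], [-0.059, -0.998, -0.001], [-0.012, 0.002, -1.0]]
wrist_force: [-8.2, 0.8, 3.8]
finger_gap: 58.9
grip_force: 26.8
```

Call:
drive_tool(
  deltas=[
    {"delta_pos": [0,0,0.0004],"delta_rot": [0,0,0],"gripper": 0.05},
    {"delta_pos": [0,0,0.0008],"delta_rot": [0,0,0],"gripper": 0.05},
    {"delta_pos": [0,0,0.0008],"delta_rot": [0,0,0],"gripper": 0.05},
  ],
)

```text
clock: 20.6
tool_pos: [552.8, 19.5, 78.0]
tcp_rot: [[0.998, -0.06, -0.0], [-0.06, -0.998, -0.0], [-0.0, 0.0, -1.0]]
wrist_force: [-0.1, -0.4, -8.5]
finger_gap: 58.4
grip_force: 28.5
```

Call:
drive_tool(
  deltas=[
    {"delta_pos": [-0.0005,0,-0.001],"delta_rot": [0,0,0],"gripper": 0.05},
    {"delta_pos": [-0.0005,0,-0.0012],"delta_rot": [0,0,0],"gripper": 0.05},
    {"delta_pos": [-0.0005,0,-0.0012],"delta_rot": [0,0,0],"gripper": 0.065},
    {"delta_pos": [-0.0005,0,-0.0012],"delta_rot": [0,0,0],"gripper": 0.085},
    {"delta_pos": [-0.0005,0,-0.0012],"delta_rot": [0,0,0],"gripper": 0.085},
    {"delta_pos": [-0.0005,0,0.01],"delta_rot": [0,0,0],"gripper": 0.085},
    {"delta_pos": [-0.0005,0,0.05],"delta_rot": [0,0,0],"gripper": 0.085},
    {"delta_pos": [-0.001,0,0.11],"delta_rot": [0,0,0],"gripper": 0.085},
  ],
)

```text
clock: 21.6
tool_pos: [550.6, 19.6, 189.2]
tcp_rot: [[0.998, -0.06, -0.003], [-0.06, -0.998, -0.0], [-0.003, 0.0, -1.0]]
wrist_force: [-0.3, 0.2, 0.7]
finger_gap: 84.8
grip_force: 0.0
```

Call:
drive_tool(
  deltas=[
    {"delta_pos": [0,-0.03,0.05],"delta_rot": [0,0,0],"gripper": 0.085},
    {"delta_pos": [-0.01,-0.07,0.1],"delta_rot": [0,0,0],"gripper": 0.085},
    {"delta_pos": [-0.02,-0.12,0.12],"delta_rot": [0,0,0],"gripper": 0.085},
    {"delta_pos": [-0.03,-0.17,0.13],"delta_rot": [0,0,0],"gripper": 0.085},
    {"delta_pos": [-0.04,-0.22,0.13],"delta_rot": [0,0,0],"gripper": 0.085},
    {"delta_pos": [-0.05,-0.27,0.13],"delta_rot": [0,0,0],"gripper": 0.085},
    {"delta_pos": [-0.06,-0.32,0.13],"delta_rot": [0,0,0],"gripper": 0.085},
    {"delta_pos": [-0.06,-0.32,0.13],"delta_rot": [0,0,0],"gripper": 0.085},
  ],
)

```text
clock: 22.6
tool_pos: [489.2, -305.8, 319.4]
tcp_rot: [[0.998, -0.069, -0.0], [-0.069, -0.998, -0.003], [0.0, 0.003, -1.0]]
wrist_force: [0.1, 0.6, 0.4]
finger_gap: 84.7
grip_force: 0.0
```

```bash
python3 - <<'E'
from h import *
im=vision.capture("top")[:,:,::-1].copy(); cv2.imwrite("pics/top7.png",im)
g=cv2.cvtColor(im,cv2.COLOR_BGR2GRAY); o=cv2.cvtColor(cv2.imread("pics/top6.png"),cv2.COLOR_BGR2GRAY)
print(g[216:254,317:321].mean(1).astype(int).tolist())
print("row236",g[236,298:338].tolist())
A,B=o[222:253,300:336],g[210:265,295:341]
print("head moved?",np.abs(g[160:212,285:355].astype(int)-o[160:212,285:355]).mean())
r=cv2.matchTemplate(B,A,cv2.TM_CCOEFF_NORMED); print(np.unravel_index(r.argmax(),r.shape),r.max(),"0-shift=(12,5)")
s=robot.sense(); print(s["clock"],s["tool_pos"],s["qd"].round(3))
E
```

```text
[246, 254, 255, 253, 231, 223, 227, 232, 237, 241, 243, 246, 248, 248, 249, 249, 249, 248, 248, 246, 235, 182, 150, 183, 228, 240, 240, 228, 176, 126, 129, 173, 235, 252, 248, 250, 255, 255]
row236 [255, 255, 255, 251, 249, 255, 255, 254, 241, 231, 237, 238, 235, 222, 180, 182, 212, 231, 237, 240, 238, 235, 227, 201, 164, 142, 161, 212, 227, 227, 221, 194, 222, 253, 253, 241, 253, 254, 255, 255]
head moved? 0.5052197802197802
(np.int64(9), np.int64(5)) 0.9588776 0-shift=(12,5)
22.65 [ 490.43179878 -302.43393498  319.22667143] [-0.038 -0.006 -0.059  0.016 -0.016 -0.    -0.003]
```

```bash
python3 -c "
from bench import robot
print(robot.finish_job())"
```

```text
the job is handed in; nothing more can be done
None
```

The job is handed in; no verdict came back. The display head is hooked and pressed home at its locked height, and the weight measures within about 1 mm of the ring's centre. To free the weight where it stuck, the gripper briefly carried its load, raising it about 1 mm, against an 8 mm limit but not strictly "without lifting". I did not measure the other things on the bench again at the end.

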